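Close the sugar-stick box

TASK

Close the wooden sugar-stick box with the steel cover that lies beside it: hold the cover tilted with its rear raised, hook the narrow lip at its front into the hooded slot on the far side of the box, then swing the rear down and press until the spring catch snaps over it and the cover lies flat. Let go, and leave the other things on the worktop where they are.

Things in the scene. Friction and masses are not known exactly. Their poses are not given: they have to be found in the camera images.
- sugar_box: Open wooden box holding sugar sticks, fixed to the worktop: 140 (x) x 96 (y) mm, walls 4 mm thick, side and rear walls 40 mm high. Origin: centre of the underside, z up. Its front (-x) with the hooded slot faces away from the robot (yaw 2.69 to 3.29), its rear (+x) with the spring catch towards it. The closed cover lies flat on the rims at z = 40 mm, its axes along the box's
- cover: Loose flat steel cover, about 160 g, handle up on the worktop. Plate 117 (x) x 94 (y) x 5 mm; origin: centre of its underside, z up. A lip, 64 mm wide, 4 mm thick, level with the underside, juts 16 mm from its front (-x) edge. Handle: upright black bar over the origin (centre of mass within 3 mm), 12 mm thick (x), 50 mm long (y), up to z = 41 mm. Dark round mark on top at x = +34 mm: press here
- lip (a point): Middle of the lip's front edge at the underside, cover frame (-74.5, 0, 0) mm; when closed it lies at about (-64, 0, 40) mm of the box
- cover_rear (a point): Middle of the plate's rear edge at the underside, cover frame (58.5, 0, 0) mm; when closed it lies at about (69, 0, 40) mm of the box
- slot (a point): Centre of the slot's mouth, box frame (-54, 0, 45) mm. The slot is entered from the rear, moving along -x. Its roof is flat, x -70 to -54 mm, underside z = 50, top z = 54; cheeks leave it 74 mm wide in y; the front wall's inner face at x = -66 mm ends it. It has no floor: the lip may dip below the rims, into the box. Nothing else is above z = 40 mm but the catch
- seat (a point): Where the cover's origin comes to lie when closed, box frame (10.5, 0, 40) mm; the cover has about 2 mm of play forward, 4 mm back and 5 mm sideways
- catch (a joint): Bent steel spring clip, 28 mm wide, 67 mm high, mid-rear of the box; rad, 0 at rest, grows as its nose is pushed rearward (0.05 to 0.2 as the cover passes), then springs back. The nose slopes down inward and overhangs the closed cover's rear edge by about 4 mm. A lowered cover comes to rest on the slope, rear edge about 10 to 20 mm above closed; 2 to 6 N pressed near its rear snaps it under
- espresso_cup: Bystander: green and white espresso cup, 65 x 91 x 55 mm, beyond the box; origin at the centre of its underside
- stray_stick: Bystander: paper-coloured sugar stick lying on the worktop between box and cover, 104 x 22 x 9 mm; origin at the centre of its underside
- yoghurt_0: Bystander: yoghurt tub, 72 x 71 x 71 mm, left of the cover; origin at the centre of its underside

How it is judged:
On the way:
1. the cover's lip is hooked under the hood of the slot while the cover is tilted, its rear raised (x of lip in the frame of sugar_box between -0.068 and -0.0575 m and y of lip in the frame of sugar_box between -0.007 and 0.007 m and z of lip in the frame of sugar_box between 0.015 and 0.047 m and z of cover_rear in the frame of sugar_box above 0.052 m), for 0.1 s.
At the end, for the whole second after the job is handed in: The cover lies still and flat on the box (its plane within 0.04 rad, lip and rear edge no more than 3 mm above the rims, turned less than 0.15 rad), the lip at least 3.5 mm in under the hood and within 7 mm of the slot's middle, and the catch has sprung back over the rear edge (below 0.05 rad) (x of lip in the frame of sugar_box between -0.068 and -0.0575 m and y of lip in the frame of sugar_box between -0.007 and 0.007 m and z of each of lip, cover_rear in the frame of sugar_box below 0.043 m and angle between the z axis of cover and the z axis of sugar_box, either way round below 0.04 rad and angle between the x axis of cover and the x axis of sugar_box, either way round below 0.15 rad and value of joint catch below 0.05 rad and linear speed of cover below 0.02 m/s); the robot touches nothing.
It fails at once if the espresso cup, the stray sugar stick or the yoghurt tub is moved by more than 30 mm (distance of any of espresso_cup, stray_stick, yoghurt_0 from where it was at the start of the episode above 0.03 m).
It also fails if it takes over 48 s, if anything falls off the work surface, if the arm or the gripper's body presses on something with over 40 N, if the wrist force passes 120 N, or if a joint passes its speed limit or range.

ROBOT

A 7-joint arm with a two-finger parallel gripper is mounted at the origin on a cart in front of the work surface, level with it; the furniture and walls round the work are solid. World frame = base frame: x ahead of the robot, y to its left, z up, the work surface at z = 0. Lengths are in m, angles in rad, forces in N, time in s.
With the tool pointing down it reaches from about 0.425 to 0.925 m from the base axis. Payload 6.8 kg.
Tool frame: the origin (TCP) lies on the mounting face of the last link; the fingertips stand 173 mm ahead of it and the grasp point (between the pads) lies 155 mm ahead of it; z points along the fingers, y is the line along which they close (so a half turn about z gives the same grasp; the last joint's range is limited). The gripper opens to 85 mm and grips with 20 to 120 N. Pads are 22 mm wide; open, the fingers measure 114 mm over their backs; the gripper's body (76 mm by 85 mm) begins 54 mm behind the grasp point. The pads swing forward as they close: fully open they stand 13 mm farther back than shut.
Start: joints at [1.135, 0.477, 0.022, 1.555, -0.011, 1.109, -0.083], TCP at [0.217, -0.639, 0.405] pointing down, gripper open.
Joint ranges: [-2.96, 2.96], [-0.34, 2.1], [-1.41, 1.46], [0.24, 2.44], [-1.37, 4.51], [0.17, 1.92], [-2.96, 2.96]. Speed limits (rad/s): [2.39, 2.39, 3.14, 3.14, 3.14, 3.14, 3.14].

INTERFACE

Orientations are given as a unit quaternion [w, x, y, z].
In Python, from station import bot gives the robot as it stands. The module is installed in compiled form; this text tells all that it offers.
- The arm moves only by the shell command python3 -m pendant 'ROWS' [FORCE]. ROWS is JSON, a list of rows, each a list of 5 numbers: the finger opening in m, from 0 to 0.0854, then the shift along the tool's x, y, z in m, then the turn about the tool's z in degrees. In form: [[jaw, x, y, z, yaw], ...]. A call has 1 to 12 rows; each row shifts and turns the commanded pose from where the row before left it, along the tool's axes as they then stand; what a row does not reach is not made up. A row lasts 1/12 s, in which the tool goes at most 41.7 mm and 7.16 degrees, less where a joint would pass 70% of its speed; a pose out of reach is approached as far as the arm can. A call with a gripper value outside its range is refused whole. The fingers move at their own pace and stop on an object; FORCE is the grip in N (left out, the last holds). Time passes only in rows, so rows that do not move let the fingers close. It gives the time, the measured TCP pose, the force, the opening and the grip force at its end, in the units of the state.
- bot.get_obs(): the state, without advancing time (a new reading comes with each control period).
- bot.read_camera(name): name is "scene" or "top" or "wrist"; returns (picture, depth): 480x640x3 uint8, blue, green, red; 480x640 float32, m along the optical axis (not along the pixel's ray), 0 where there is no reading.
- bot.camera_model(name): a dict with "intrinsics" (3x3 intrinsics, pixels), "dist_coeffs" ([k1, k2, p1, p2, k3] as OpenCV has them; the pictures are not rectified), "R" (3x3) and "t" (3): a world point X has camera coordinates R X + t. Camera axes: x right, y down, z forward; pixel columns grow to the right and rows downward; lengths in m; the calibration is good to about 2 mm. A picture is of the moment at which its call begins: read the wrist's pose just before it. camera_model takes no time and is no camera call; for the wrist camera it gives the pose at the moment of the call.
- bot.hand_in(): hands the job in; it is judged then, once.
Trained networks look in the newest picture that a camera, given by its name, has taken for a name from the list of things; names that differ only in an ending like _2 or _b are one class to them, and where a whole thing is asked for, a point or a joint stands for the part that bears it (a point fixed in the world has none). Each returns a list of dicts, best first, with "score" (0 to 1); they miss things now and then, are a little off and sometimes report something else, mostly with a low value. They report only what shows in the picture. A call takes as long as a camera call.
- bot.boxes_of(name, camera): "at" ([column, row] in pixels, amid what is visible of it).
- bot.trace(name, camera): "mask" (480x640 bool, what is visible of it) and "at" ([column, row] in pixels, amid what is visible of it).
- bot.pinpoint(name, camera): "at" ([column, row] in pixels: a listed point, or the origin of a listed thing).
The state is a dict: "t": time; "q": joint angles; "joint_vel": joint speeds; "joint_torque": joint torques, N m; "eef_pos": TCP position; "tool_rot": TCP orientation; "contact_force": force on the tool from outside, world axes, zero at the start; "torque": the same for the moment, N m; "gripper_width": opening from 0.0 (shut) to 1.0 (fully open); "grasp_force": force on a finger pad.
Only numpy, scipy, OpenCV 4.12 (cv2) and the standard library are available. Lean on these libraries where they do the work, as an engineer would, in place of code of your own. Each camera call takes 0.05 s, during which the arm holds its last target. There are 200 camera calls.

## Working session

There is one attempt and no reset: what is moved stays moved. The work goes in short steps, Python scripts to look and compute and a shell command to move; the robot and the scene stay as the last step left them, time stands still between calls to the robot, and variables do not carry over. Pictures are saved under pics/ and viewed, at most 10 in all, crops included, and the job is handed in when it is done.

```bash
mkdir -p pics; cat > h.py <<'E'
import numpy as np,cv2
from station import bot
from scipy.spatial.transform import Rotation as Rn
def snap(c,fn=None):
    m=bot.camera_model(c); im,d=bot.read_camera(c)
    if fn: cv2.imwrite('pics/'+fn,im)
    return m,im,d
def ray(m,uv):
    p=cv2.undistortPoints(np.array([[uv]],float),np.array(m['intrinsics'],float),np.array(m['dist_coeffs'],float))[0,0]
    R=np.array(m['R']);t=np.array(m['t']).ravel()
    return -R.T@t, R.T@np.array([p[0],p[1],1])
def atz(m,uv,z):
    c,d=ray(m,uv); return c+d*(z-c[2])/d[2]
def cloud(m,d,mask):
    v,u=np.nonzero(mask&(d>0)); z=d[v,u].astype(float)
    p=cv2.undistortPoints(np.stack([u,v],1)[:,None].astype(float),np.array(m['intrinsics'],float),np.array(m['dist_coeffs'],float))[:,0]
    X=np.c_[p*z[:,None],z]; return (X-np.array(m['t']).ravel())@np.array(m['R'])
def pose():
    o=bot.get_obs(); q=o['tool_rot']; R=Rn.from_quat([q[1],q[2],q[3],q[0]]).as_matrix()
    return o,np.array(o['eef_pos']),R
E
python3 - <<'E'
from h import *
np.set_printoptions(precision=4,suppress=True)
o,p,R=pose(); print(p,R,o['t'])
Z=dict(sugar_box=0,cover=0,lip=0,cover_rear=0,slot=.045,seat=.04,espresso_cup=0,stray_stick=0,yoghurt_0=0)
for c in ['top','scene']:
    m,im,d=snap(c,c+'0.png')
    print(c,'cam at',ray(m,[320,240])[0])
    for n,z in Z.items():
        r=bot.pinpoint(n,c)
        for k in r[:1]: print(n,round(k['score'],2),np.round(k['at']),atz(m,k['at'],z))
    for n in ['cover','sugar_box']:
        r=bot.trace(n,c)
        if r:
            P=cloud(m,d,r[0]['mask']); print(n,len(P),P.min(0),P.max(0),np.median(P,0))
E
```

```text
[ 0.2172 -0.6388  0.4037] [[ 0.9467  0.322  -0.0007]
 [ 0.322  -0.9467  0.0017]
 [-0.0002 -0.0019 -1.    ]] 0.0
top cam at [0.4189 0.0631 0.9292]
sugar_box 0.97 [469. 282.] [ 0.5203 -0.2699  0.    ]
cover 0.6 [312. 297.] [0.4799 0.0626 0.    ]
lip 0.63 [347. 298.] [ 0.4788 -0.0117  0.    ]
cover_rear 0.84 [280. 299.] [0.4725 0.1281 0.    ]
slot 0.63 [482. 259.] [ 0.5641 -0.282   0.045 ]
seat 0.82 [474. 287.] [ 0.5056 -0.2644  0.04  ]
espresso_cup 0.75 [422. 188.] [ 0.7254 -0.1724  0.    ]
stray_stick 0.6 [375. 327.] [ 0.4225 -0.0691  0.    ]
yoghurt_0 0.95 [146. 313.] [0.4355 0.403  0.    ]
cover 2822 [ 0.4266 -0.0112 -0.0034] [0.5265 0.1262 0.0445] [0.4763 0.0603 0.0052]
sugar_box 3893 [ 0.4369 -0.3552 -0.0041] [ 0.6067 -0.2051  0.0697] [ 0.5196 -0.2708  0.0119]
scene cam at [-0.3113  0.7375  0.644 ]
sugar_box 0.74 [443. 231.] [ 0.5099 -0.2686  0.    ]
cover 0.93 [354. 281.] [0.472  0.0712 0.    ]
lip 0.72 [379. 266.] [ 0.4824 -0.0156  0.    ]
cover_rear 0.81 [334. 290.] [0.4702 0.1295 0.    ]
slot 0.59 [429. 208.] [ 0.5704 -0.2737  0.045 ]
seat 0.86 [443. 219.] [ 0.5058 -0.2568  0.04  ]
espresso_cup 0.81 [360. 212.] [ 0.7383 -0.1775  0.    ]
stray_stick 0.74 [355. 280.] [0.4741 0.0664 0.    ]
yoghurt_0 0.76 [225. 347.] [0.4441 0.4089 0.    ]
cover 1280 [ 0.4263 -0.0106 -0.0034] [0.5234 0.1268 0.0429] [0.4675 0.0712 0.0042]
sugar_box 1852 [ 0.4354 -0.3999 -0.0037] [ 0.6194 -0.2027  0.0687] [ 0.5221 -0.2631  0.023 ]
```

```bash
python3 -c "
import cv2
a=cv2.imread('pics/top0.png')[150:400,240:560]
cv2.imwrite('pics/topc.png',cv2.resize(a,None,fx=2.4,fy=2.4,interpolation=3))"
```

```text
(no output)
```

View pics/topc.png

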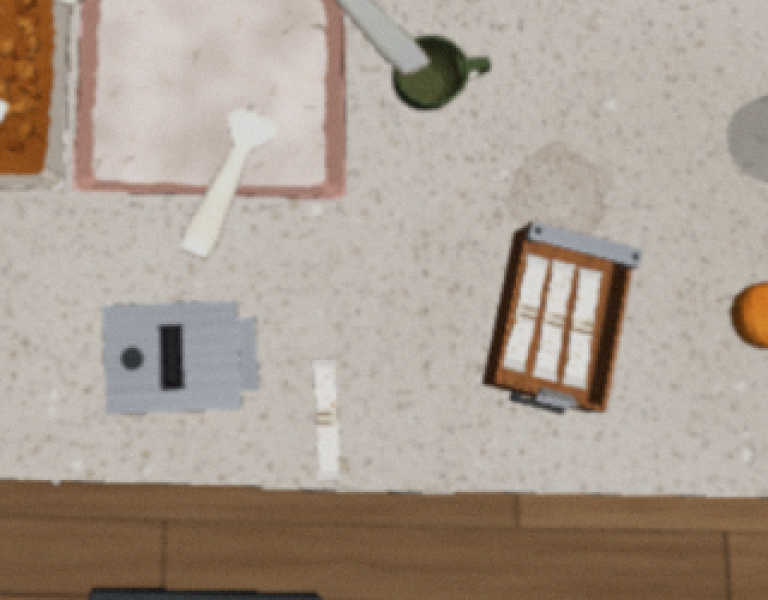

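```bash
python3 - <<'E'
from h import *
np.set_printoptions(precision=4,suppress=True)
m,im,d=snap('top')
mk=bot.trace('cover','top')[0]['mask']; P=cloud(m,d,mk)
def rect(Q): 
    r=cv2.minAreaRect((Q[:,:2]*1000).astype(np.float32)); return r
pl=P[(P[:,2]<.012)]; hd=P[P[:,2]>.032]
print('plate z',np.median(pl[:,2]),'rect',rect(pl)); print('handle',len(hd),hd[:,:2].mean(0),np.median(hd[:,2]),rect(hd))
# dark handle by colour in mask
g=cv2.cvtColor(im,cv2.COLOR_BGR2GRAY); dk=(g<70)&mk; n,l,s,c=cv2.connectedComponentsWithStats(dk.astype(np.uint8))
for i in range(1,n):
    if s[i,4]>15:
        v,u=np.nonzero(l==i); Q=np.array([atz(m,[a,b],.041 if s[i,4]>60 else .005) for a,b in zip(u,v)]); print('dark',s[i,4],c[i],Q.mean(0),rect(Q))
mk=bot.trace('sugar_box','top')[0]['mask']; B=cloud(m,d,mk)
for lo,hi in [(.034,.044),(.049,.058),(.06,.075)]:
    Q=B[(B[:,2]>lo)&(B[:,2]<hi)]; print(lo,len(Q),Q.mean(0),np.median(Q[:,2]),rect(Q))
Q=B[B[:,2]>.034]; print('all',rect(Q))
for n in ['orange','espresso_cup']:
    try:
        r=bot.trace(n,'top'); C=cloud(m,d,r[0]['mask']); print(n,C.min(0),C.max(0))
    except Exception as e: print(n,e)
E
```

```text
plate z 0.00512355936508418 rect ((477.6109924316406, 56.792724609375), (94.21834564208984, 133.498779296875), 4.266336441040039)
handle 149 [0.4766 0.0651] 0.040840462653870625 ((477.0166015625, 64.48097229003906), (47.93519973754883, 11.924906730651855), 2.5971856117248535)
dark 220 [310.9273 298.5409] [0.4737 0.0642 0.041 ] ((473.90887451171875, 64.07534790039062), (49.480796813964844, 15.956807136535645), 1.9215900897979736)
dark 44 [294.5 299. ] [0.474  0.0982 0.005 ] ((473.96185302734375, 98.2080078125), (13.209063529968262, 13.06578254699707), 47.085411071777344)
0.034 418 [ 0.503  -0.2624  0.039 ] 0.03921969232037194 ((514.6666259765625, -267.1836853027344), (96.95040893554688, 146.8063507080078), 76.31255340576172)
0.049 404 [ 0.5634 -0.277   0.0538] 0.05383917749774796 ((515.3905639648438, -266.9418029785156), (94.62895965576172, 147.29685974121094), 76.92123413085938)
0.06 41 [ 0.4471 -0.2517  0.0662] 0.06636314134954258 ((447.6722717285156, -251.61380004882812), (28.37727165222168, 6.637507915496826), 76.45623016357422)
all ((515.0946044921875, -267.412353515625), (96.78331756591797, 147.8871612548828), 76.64350128173828)
orange it knows: catch, cover, cover_rear, espresso_cup, lip, seat, slot, stray_stick, sugar_box, yoghurt
espresso_cup list index out of range
```

```bash
python3 -m pendant '[[0.0854,0.025,-0.024,0,0],[0.0854,0.025,-0.024,0,0],[0.0854,0.025,-0.024,0,0],[0.0854,0.025,-0.024,0,0],[0.0854,0.025,-0.024,0,0],[0.0854,0.025,-0.024,0,0],[0.0854,0.025,-0.024,0,0],[0.0854,0.025,-0.024,0,0],[0.0854,0.025,-0.024,0,0],[0.0854,0.025,-0.024,0,0],[0.0854,0.025,-0.024,0,0]]' 30
python3 -m pendant '[[0.0854,0.017,-0.029,0,0],[0.0854,0.017,-0.029,0,0],[0.0854,0.017,-0.029,0,0],[0.0854,0.017,-0.029,0,0],[0.0854,0.017,-0.029,0,0],[0.0854,0.017,-0.029,0,0],[0.0854,0.017,-0.029,0,0],[0.0854,0.017,-0.029,0,0],[0.0854,0.017,-0.029,0,0],[0.0854,0.017,-0.029,0,0],[0.0854,0.017,-0.029,0,0]]'
python3 -m pendant '[[0.0854,0,0,0.005,-7],[0.0854,0,0,0.005,-7],[0.0854,0,0,0.005,-7],[0.0854,0,0,0.005,-7],[0.0854,0,0,0.005,-7],[0.0854,0,0,0.005,-7],[0.0854,0,0,0.005,-7],[0.0854,0,0,0.005,-7],[0.0854,0,0,0.005,-7],[0.0854,0,0,0.005,-7],[0.0854,0,0,0.005,-4],[0.0854,0,0,0,0]]'
cat >> h.py <<'E'
def go(xyz,ydir=None):
    o,p,R=pose(); D=np.array(xyz)-p; a=np.degrees(np.arctan2(R[1,1],R[0,1]))
    print('TCP',np.round(p,4),'ydir',round(a,2),'tool delta mm',np.round(R.T@D*1000,1), 'yaw',None if ydir is None else round(-((ydir-a+180)%360-180),2),'t',round(o['t'],2),'F',np.round(o['contact_force'],1))
E
python3 - <<'E'
from h import *
np.set_printoptions(precision=4,suppress=True)
go([.4765,.0645,.183],3)
m,im,d=snap('wrist','w1.png')
for n in ['cover','lip','cover_rear']:
    for k in bot.pinpoint(n,'wrist')[:1]: print(n,k['score'],k['at'],atz(m,k['at'],0))
r=bot.trace('cover','wrist')
if r:
    P=cloud(m,d,r[0]['mask']); hd=P[P[:,2]>.03]; pl=P[P[:,2]<.015]
    print(len(P),'handle',hd.mean(0),np.percentile(hd[:,2],95),cv2.minAreaRect((hd[:,:2]*1000).astype(np.float32)),'plate',np.median(pl[:,2]),cv2.minAreaRect((pl[:,:2]*1000).astype(np.float32)))
E
```

```text
t: 2.32
eef_pos: [0.3932, -0.299, 0.405]
tool_rot: [0.0, 0.987, 0.163, 0.0]
contact_force: [0.8, 0.0, 0.3]
gripper_width: 1.002
grasp_force: 0.0
t: 3.23
eef_pos: [0.4671, 0.0632, 0.4051]
tool_rot: [0.0, 0.987, 0.163, 0.0]
contact_force: [0.5, -1.2, 0.2]
gripper_width: 1.005
grasp_force: 0.0
t: 4.23
eef_pos: [0.4668, 0.0613, 0.349]
tool_rot: [-0.0, 0.689, 0.725, -0.0]
contact_force: [0.4, 0.2, -0.6]
gripper_width: 0.997
grasp_force: 0.0
TCP [0.4668 0.0613 0.349 ] ydir 2.9 tool delta mm [  2.7  10.1 166. ] yaw -0.1 t 4.23 F [ 0.4  0.2 -0.6]
cover 0.72 [337.8, 213.8] [0.4799 0.0641 0.    ]
lip 0.67 [337.3, 290.8] [ 0.484  -0.0094 -0.    ]
cover_rear 0.97 [338.3, 141.6] [0.4765 0.1245 0.    ]
15899 handle [0.4783 0.0666 0.0414] 0.04400971818548247 ((478.2645263671875, 65.03827667236328), (49.64599609375, 12.50144100189209), 3.9501917362213135) plate 0.007195271014177265 ((479.5933837890625, 55.700050354003906), (95.67778015136719, 135.9868621826172), 3.490471363067627)
```

View pics/w1.png

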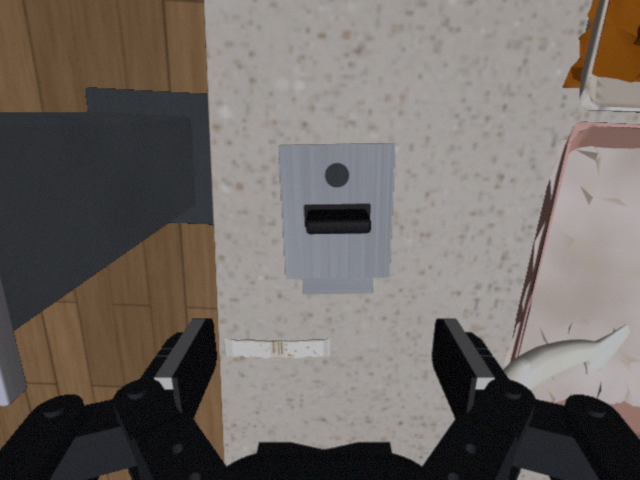

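```bash
python3 -m pendant '[[0.0854,0.0034,0.0115,0.024,-0.8],[0.0854,0,0,0.03,0],[0.0854,0,0,0.03,0],[0.0854,0,0,0.03,0],[0.0854,0,0,0.03,0],[0.0854,0,0,0.02,0],[0.0854,0,0,0,0]]' 30
python3 -c "
from h import *
go([.478,.0652,.185],3.7)"
python3 -m pendant '[[0.04,0,0,0,0],[0.04,0,0,0,0],[0.04,0,0,0,0],[0.04,0,0,0,0],[0.04,0,0,0,0],[0.04,0,0,0,0],[0.04,0,0,0,0],[0.04,0,0,0,0]]' 30
```

```text
t: 5.07
eef_pos: [0.477, 0.0653, 0.1826]
tool_rot: [-0.002, 0.685, 0.729, -0.002]
contact_force: [0.0, -0.9, 0.7]
gripper_width: 0.998
grasp_force: 0.0
TCP [0.477  0.0653 0.1826] ydir 3.55 tool delta mm [-0.2  1.  -2.4] yaw -0.15 t 5.07 F [ 0.  -0.9  0.7]
t: 5.73
eef_pos: [0.4791, 0.0658, 0.1874]
tool_rot: [0.001, 0.685, 0.729, 0.001]
contact_force: [-0.6, -0.1, 6.1]
gripper_width: 0.578
grasp_force: 31.5
```

```bash
python3 -m pendant '[[0.04,0,0,-0.01,0],[0.04,0,0,-0.025,0],[0.04,0,0,-0.025,0],[0.04,0,0,-0.025,0],[0.04,0,0,-0.025,-6],[0.04,0,0,-0.02,-7],[0.04,0,0,-0.01,-7],[0.04,0,0,0,-7],[0.04,0,0,0,-7],[0.04,0,0,0,-7],[0.04,0,0,0,-7],[0.04,0,0,0,-7]]' 30
python3 -m pendant '[[0.04,0,0,0,-7],[0.04,0,0,0,-7],[0.04,0,0,0,-4],[0.04,0,0,0,0]]'
python3 - <<'E'
from h import *
np.set_printoptions(precision=4,suppress=True)
go([.6304,-.295,.33],76.6)
m,im,d=snap('top')
B=cloud(m,d,bot.trace('sugar_box','top')[0]['mask'])
u=np.array([np.cos(np.radians(166.6)),np.sin(np.radians(166.6))])
s=(B[:,:2]-[.5185,-.2683])@u
Q=B[(B[:,2]>.05)&(s<-.05)]; r=cv2.minAreaRect((Q[:,:2]*1000).astype(np.float32)); print('hood',r,np.median(Q[:,2]),len(Q))
W=B[(B[:,2]>.036)&(B[:,2]<.044)&(abs(s)<.04)]; print('walls',cv2.minAreaRect((W[:,:2]*1000).astype(np.float32)))
C=B[(B[:,2]>.06)&(s>.05)]; print('catch',C.mean(0),(C[:,:2]-[.5185,-.2683])@u)
E
```

```text
t: 6.73
eef_pos: [0.478, 0.0654, 0.3268]
tool_rot: [0.001, 0.268, 0.963, -0.0]
contact_force: [0.7, -1.0, -2.3]
gripper_width: 0.575
grasp_force: 32.1
t: 7.07
eef_pos: [0.4781, 0.0653, 0.3264]
tool_rot: [0.0, 0.116, 0.993, -0.0]
contact_force: [-0.1, 0.7, -1.0]
gripper_width: 0.577
grasp_force: 32.1
TCP [0.4781 0.0653 0.3264] ydir 76.7 tool delta mm [-231.1 -315.5   -3.3] yaw 0.1 t 7.07 F [-0.1  0.7 -1. ]
hood ((578.8438720703125, -282.2767333984375), (95.25102233886719, 17.277210235595703), 76.41045379638672) 0.05408774104488473 373
walls ((518.4759521484375, -268.1070861816406), (96.51238250732422, 79.13224029541016), 76.7265625)
catch [ 0.4472 -0.2516  0.0655] [0.07   0.0724 0.0725 0.0718 0.071  0.0709 0.0698 0.0747 0.0741 0.0734
 0.0731 0.072  0.0713 0.0709 0.0691 0.0759 0.0754 0.0751 0.0743 0.0737
 0.0731 0.0728 0.0718 0.0713 0.0707 0.0762 0.0754 0.0749 0.0745 0.0737
 0.073  0.0726 0.0716 0.0711 0.0759 0.0758 0.0751 0.0745 0.0745 0.0735
 0.0759 0.0754]
```

```bash
python3 -m pendant '[[0.04,-0.019,-0.026,0,0],[0.04,-0.019,-0.026,0,0],[0.04,-0.019,-0.026,0,0],[0.04,-0.019,-0.026,0,0],[0.04,-0.019,-0.026,0,0],[0.04,-0.019,-0.026,0,0],[0.04,-0.019,-0.026,0,0],[0.04,-0.019,-0.026,0,0],[0.04,-0.019,-0.026,0,0],[0.04,-0.019,-0.026,0,0],[0.04,-0.02,-0.026,0,0],[0.04,-0.02,-0.028,0,0]]' 30
python3 -m pendant '[[0.04,0,0,0.025,0],[0.04,0,0,0.025,0],[0.04,0,0,0.012,0],[0.04,0,0,0,0]]'
cat >> h.py <<'E'
O=np.array([.5185,-.2682,0]); a=np.radians(166.6); RB=np.array([[np.cos(a),-np.sin(a),0],[np.sin(a),np.cos(a),0],[0,0,1]])
def tobox(X): return (np.asarray(X)-O)@RB
def cov(cams=('scene','wrist','top')):
    for c in cams:
        m,im,d=snap(c)
        r=bot.trace('cover',c)
        if not r or r[0]['mask'].sum()<200: print(c,'none'); continue
        mk=cv2.erode(r[0]['mask'].astype(np.uint8),np.ones((3,3)))>0
        X=tobox(cloud(m,d,mk)); bst=None; rng=np.random.default_rng(0)
        for _ in range(300):
            q=X[rng.choice(len(X),3,False)]; n=np.cross(q[1]-q[0],q[2]-q[0]); n/=np.linalg.norm(n)+1e-12
            if abs(n[2])<.8: continue
            k=abs((X-q[0])@n)<.002
            if bst is None or k.sum()>bst.sum(): bst=k
        Q=X[bst]; c0=Q.mean(0); n=np.linalg.svd(Q-c0,full_matrices=False)[2][2]; n*=np.sign(n[2])
        # tilt about y: slope dz/dx
        lo,hi=np.percentile(Q,[.5,99.5],0)
        z=lambda x:c0[2]-(n[0]*(x-c0[0])+n[1]*(0-c0[1]))/n[2]
        print(c,len(X),bst.sum(),'n',np.round(n,3),'tilt',round(np.arctan2(-n[0],n[2]),3),'x mm',np.round([lo[0]*1e3,hi[0]*1e3],1),'y',np.round([lo[1]*1e3,hi[1]*1e3],1),'z top at ends',np.round([z(lo[0])*1e3,z(hi[0])*1e3],1),'handle top z',round(np.percentile(X[:,2],99)*1e3,1))
E
python3 - <<'E'
from h import *
go([.6304,-.295,.26],76.6)
cov()
cv2.imwrite('pics/s2.png',snap('scene')[1][120:320,280:560].repeat(2,0).repeat(2,1))
E
```

```text
t: 8.17
eef_pos: [0.6295, -0.2944, 0.3261]
tool_rot: [-0.0, 0.118, 0.993, -0.0]
contact_force: [1.2, 0.4, -1.1]
gripper_width: 0.58
grasp_force: 32.1
t: 8.5
eef_pos: [0.6278, -0.2928, 0.2604]
tool_rot: [-0.003, 0.117, 0.993, 0.001]
contact_force: [-1.4, 0.6, -0.8]
gripper_width: 0.578
grasp_force: 32.0
TCP [ 0.6278 -0.2928  0.2604] ydir 76.54 tool delta mm [-3.1 -1.5  0.3] yaw -0.06 t 8.5 F [-1.4  0.6 -0.8]
scene 460 280 n [-0.017  0.005  1.   ] tilt 0.017 x mm [-174.8  -53.8] y [-50.5  31.8] z top at ends [75.4 77.4] handle top z 110.9
wrist 44017 35179 n [-0.004 -0.004  1.   ] tilt 0.004 x mm [-188.3  -58.2] y [-48.8  42.2] z top at ends [83.6 84.1] handle top z 120.3
top 1485 1093 n [-0.009  0.004  1.   ] tilt 0.009 x mm [-187.   -59.3] y [-47.7  39.3] z top at ends [82.5 83.7] handle top z 118.5
```

View pics/s2.png

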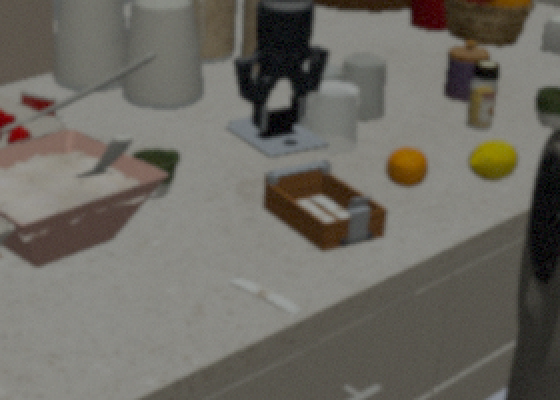

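```bash
python3 -m pendant '[[0.04,0,0,0.01,0],[0.04,0,0,0.01,0],[0.04,0,0,0.004,0],[0.04,0,0,0.003,0],[0.04,0,0,0.003,0],[0.04,0,0,0.003,0],[0.04,0,0,0,0]]' 30
python3 -c "
from h import *
go([.6304,-.295,.24],76.6)
cov(('wrist','top'))"
```

```text
t: 9.43
eef_pos: [0.6312, -0.2938, 0.2322]
tool_rot: [0.003, 0.117, 0.993, -0.0]
contact_force: [4.4, -1.4, 5.0]
gripper_width: 0.579
grasp_force: 33.5
TCP [ 0.6312 -0.2938  0.2322] ydir 76.56 tool delta mm [ 0.4 -1.4 -7.8] yaw -0.04 t 9.43 F [ 4.4 -1.4  5. ]
wrist 42875 32568 n [-0.186 -0.001  0.983] tilt 0.187 x mm [-185.   -57.3] y [-48.1  43. ] z top at ends [39.6 63.8] handle top z 89.0
top 1245 911 n [-0.187 -0.     0.982] tilt 0.188 x mm [-178.1  -57.1] y [-46.4  41.4] z top at ends [38.5 61.5] handle top z 83.4
```

```bash
python3 -m pendant '[[0.04,0,0,0.003,0],[0.04,0,0,0.003,0],[0.04,0,0,0,0],[0.04,0,0,-0.02,0],[0.04,0,0,-0.03,0],[0.04,0,0,-0.02,0],[0.04,0,0,0,0]]' 30
python3 -c "
from h import *
go([.6304,-.295,.24],76.6)
cov(('wrist','top'))"
```

```text
t: 10.22
eef_pos: [0.6305, -0.2931, 0.2988]
tool_rot: [0.003, 0.117, 0.993, -0.001]
contact_force: [1.1, 0.6, -1.1]
gripper_width: 0.583
grasp_force: 33.2
TCP [ 0.6305 -0.2931  0.2988] ydir 76.57 tool delta mm [ 0.  -1.9 58.8] yaw -0.03 t 10.22 F [ 1.1  0.6 -1.1]
wrist 41539 30863 n [-0.283 -0.002  0.959] tilt 0.287 x mm [-180.1  -55.7] y [-48.5  42.5] z top at ends [100.4 137.2] handle top z 156.1
top 1503 1153 n [-0.287  0.002  0.958] tilt 0.291 x mm [-156.8  -52.5] y [-47.6  43.1] z top at ends [ 99.7 131. ] handle top z 146.0
```

```bash
python3 -m pendant '[[0.04,0.015,0,0,0],[0.04,0.02,-0.0027,0,0],[0.04,0.022,0,0,0],[0.04,0.022,0,0,0],[0.04,0.022,0,0,0],[0.04,0.02,0,0,0],[0.04,0.013,0,0.01,0],[0.04,0,0,0.015,0],[0.04,0,0,0.015,0],[0.04,0,0,0.005,0],[0.04,0,0,0,0]]' 30
cat >> h.py <<'E'
def see(fn=None):
    go([.5,-.27,.24],76.6); o,p,R=pose(); print('TCP box',np.round(tobox(p)*1e3,1))
    cov(('wrist','top'))
    for c in ('wrist','top'):
        m,im,d=snap(c,fn and c+fn)
        for n in ('lip','cover_rear'):
            for k in bot.pinpoint(n,c)[:1]:
                z=.048 if n=='lip' else .085
                print(c,n,round(k['score'],2),np.round(k['at']),np.round(tobox(atz(m,k['at'],z))*1e3,1))
E
python3 -c "
from h import *
see('3.png')"
```

```text
t: 11.33
eef_pos: [0.4981, -0.2646, 0.2472]
tool_rot: [-0.002, 0.117, 0.993, 0.001]
contact_force: [-0.2, -0.4, -1.7]
gripper_width: 0.574
grasp_force: 33.2
TCP [ 0.4981 -0.2646  0.2472] ydir 76.6 tool delta mm [-3.1 -4.9  7.1] yaw 0.0 t 11.33 F [-0.2 -0.4 -1.7]
TCP box [ 20.6   1.2 247.2]
wrist none
top 1494 1230 n [-0.289  0.008  0.957] tilt 0.294 x mm [-41.3  80. ] y [-44.3  43.9] z top at ends [48.9 85.5] handle top z 86.5
wrist lip 0.85 [323. 394.] [-46.3  -0.1  48. ]
wrist cover_rear 0.65 [327. 176.] [80.5 -1.6 85. ]
top lip 0.8 [478. 262.] [-37.9  -5.2  48. ]
top cover_rear 0.81 [472. 319.] [81.2 -6.7 85. ]
```

View pics/wrist3.png

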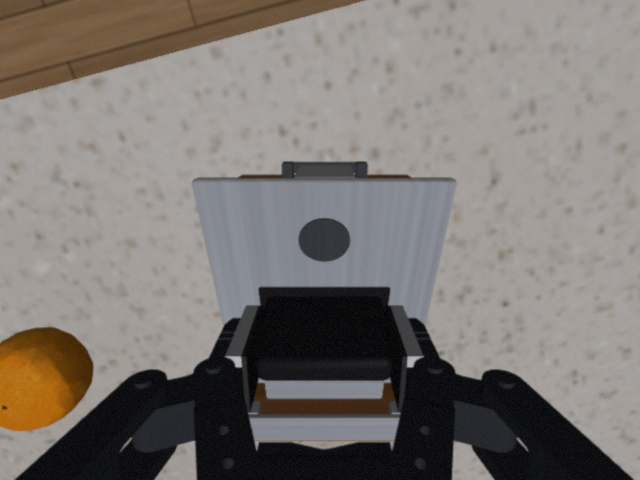

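```bash
python3 -m pendant '[[0.04,0,0,0.0035,0],[0.04,0,0,0,0],[0.04,-0.004,0,0,0],[0.04,-0.004,0,0,0],[0.04,-0.004,0,0,0],[0.04,-0.003,0,0,0],[0.04,-0.002,0,0,0],[0.04,0,0,0,0]]' 30
python3 -c "
from h import *
see('4.png')
m,im,d=snap('scene'); cv2.imwrite('pics/s4.png',cv2.resize(im[150:280,380:520],None,fx=4,fy=4,interpolation=3))"
```

```text
t: 12.5
eef_pos: [0.5154, -0.2687, 0.2463]
tool_rot: [0.0, 0.117, 0.993, 0.0]
contact_force: [0.2, -0.4, -2.2]
gripper_width: 0.578
grasp_force: 33.2
TCP [ 0.5154 -0.2687  0.2463] ydir 76.58 tool delta mm [14.6 -4.8  6.2] yaw -0.02 t 12.5 F [ 0.2 -0.4 -2.2]
TCP box [  2.9   1.2 246.3]
wrist 41119 30289 n [-0.287 -0.002  0.958] tilt 0.291 x mm [-57.5  62.9] y [-45.6  45.4] z top at ends [48.8 85. ] handle top z 103.5
top 1438 1193 n [-0.288  0.     0.958] tilt 0.292 x mm [-51.8  64. ] y [-44.4  43. ] z top at ends [47.8 82.6] handle top z 83.2
wrist lip 0.9 [324. 396.] [-59.6  -0.3  48. ]
wrist cover_rear 0.77 [325. 176.] [65.5 -0.4 85. ]
top lip 0.7 [485. 254.] [-56.6   5.   48. ]
top cover_rear 0.59 [475. 313.] [68.2 -3.8 85. ]
```

View pics/wrist4.png

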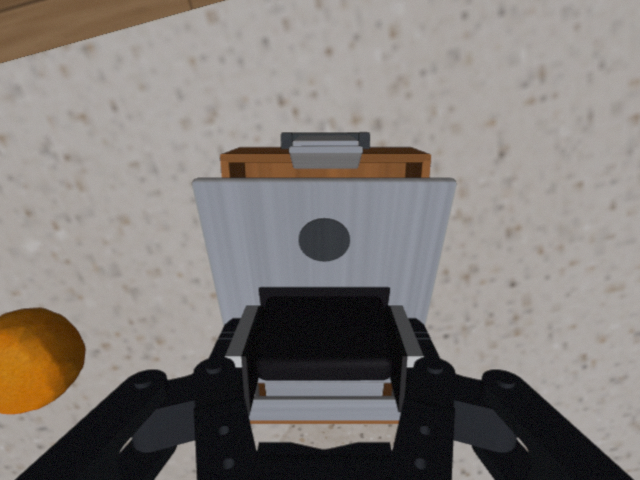

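View pics/s4.png

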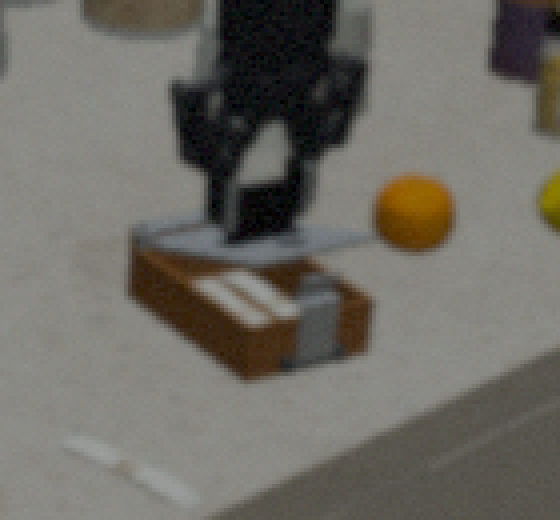

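```bash
python3 -m pendant '[[0.04,0.001,0,0.002,0],[0.04,0.001,0,0.002,0],[0.04,0.001,0,0.002,0],[0.04,0.001,0,0.002,0],[0.04,0.001,0,0.002,0],[0.04,0.001,0,0.0015,0],[0.04,0,0,0,0]]' 30
python3 -c "
from h import *
see('5.png')"
```

```text
t: 13.63
eef_pos: [0.5088, -0.2671, 0.2353]
tool_rot: [-0.0, 0.117, 0.993, -0.0]
contact_force: [-4.8, 0.7, 6.9]
gripper_width: 0.573
grasp_force: 35.0
TCP [ 0.5088 -0.2671  0.2353] ydir 76.59 tool delta mm [ 7.9 -4.8 -4.7] yaw -0.01 t 13.63 F [-4.8  0.7  6.9]
TCP box [  9.7   1.2 235.3]
wrist 43383 32820 n [-0.186 -0.002  0.983] tilt 0.187 x mm [-59.8  68.5] y [-45.6  45.6] z top at ends [43.8 68. ] handle top z 93.3
top 1574 1275 n [-0.188  0.007  0.982] tilt 0.189 x mm [-53.4  68.4] y [-45.3  45.3] z top at ends [42.3 65.7] handle top z 67.2
wrist lip 0.65 [322. 412.] [-54.8   1.   48. ]
wrist cover_rear 0.8 [326. 178.] [72.2 -0.8 85. ]
top lip 0.72 [481. 256.] [-51.9  -1.2  48. ]
top cover_rear 0.78 [469. 316.] [ 77.1 -14.6  85. ]
```

View pics/wrist5.png

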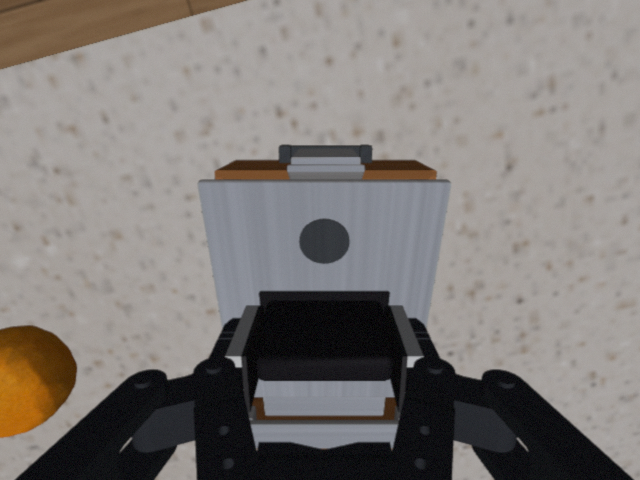

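```bash
python3 -m pendant '[[0.04,0,0,0.002,0],[0.04,0.001,0,0.002,0],[0.04,0.001,0,0.002,0],[0.04,0,0,0,0]]' 30
python3 -c "
from h import *
see('6.png')"
```

```text
t: 14.47
eef_pos: [0.5078, -0.2668, 0.2301]
tool_rot: [0.001, 0.117, 0.993, -0.001]
contact_force: [-1.8, -0.2, 9.9]
gripper_width: 0.573
grasp_force: 36.1
TCP [ 0.5078 -0.2668  0.2301] ydir 76.59 tool delta mm [ 6.8 -4.9 -9.9] yaw -0.01 t 14.47 F [-1.8 -0.2  9.9]
TCP box [ 10.7   1.1 230.1]
wrist 43644 33761 n [-0.102 -0.002  0.995] tilt 0.102 x mm [-61.4  67.2] y [-45.4  45.3] z top at ends [45.3 58.4] handle top z 88.9
top 1412 1105 n [-0.103  0.004  0.995] tilt 0.103 x mm [-52.7  67.2] y [-43.8  43.4] z top at ends [43.8 56.2] handle top z 58.2
wrist lip 0.55 [326. 426.] [-58.1  -1.1  48. ]
wrist cover_rear 0.92 [324. 181.] [72.9 -0.4 85. ]
top lip 0.81 [480. 254.] [-54.3  -5.1  48. ]
top cover_rear 0.88 [467. 318.] [ 81.3 -17.6  85. ]
```

```bash
python3 -m pendant '[[0.06,0,0,0,0],[0.0854,0,0,0,0],[0.0854,0,0,0,0],[0.0854,0,0,0,0],[0.0854,0,0,0,0],[0.0854,0,0,-0.02,0],[0.0854,0,0,-0.03,0],[0.0854,0,0,-0.03,0],[0.0854,0,0,0,0]]' 30
python3 -c "
from h import *
see('7.png')"
```

```text
t: 15.72
eef_pos: [0.5091, -0.2668, 0.3139]
tool_rot: [0.004, 0.117, 0.993, -0.001]
contact_force: [1.4, -0.2, 0.4]
gripper_width: 1.003
grasp_force: 0.0
TCP [ 0.5091 -0.2668  0.3139] ydir 76.59 tool delta mm [ 8.7 -5.1 73.9] yaw -0.01 t 15.72 F [ 1.4 -0.2  0.4]
TCP box [  9.5   0.8 313.9]
wrist 24047 20380 n [-0.102 -0.002  0.995] tilt 0.102 x mm [-58.1  64.6] y [-45.1  45.8] z top at ends [46.2 58.8] handle top z 89.2
top 1643 1172 n [-0.101  0.005  0.995] tilt 0.101 x mm [-50.   64.9] y [-44.5  43.2] z top at ends [44.9 56.6] handle top z 87.0
wrist lip 0.66 [326. 349.] [-63.2  -1.3  48. ]
wrist cover_rear 0.84 [327. 167.] [68.9 -1.2 85. ]
top lip 0.68 [375. 326.] [ 140.5 -176.8   48. ]
top cover_rear 0.67 [470. 314.] [ 73.1 -14.2  85. ]
```

View pics/wrist7.png

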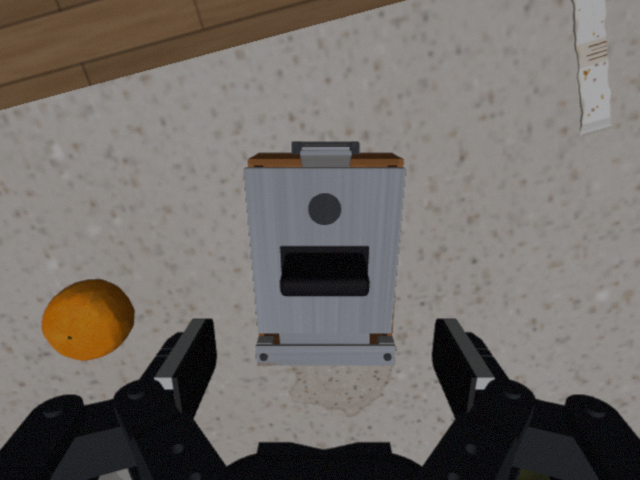

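```bash
python3 -m pendant '[[0,0.018,0.001,0,0],[0,0.017,0,0,0],[0,0,0,0,0],[0,0,0,0.025,0],[0,0,0,0.03,0],[0,0,0,0.015,0],[0,0,0,0.01,0],[0,0,0,0.004,0],[0,0,0,0.003,0],[0,0,0,0.003,0],[0,0,0,0.003,0],[0,0,0,0,0]]' 30
python3 -c "
from h import *
o,p,R=pose();print(tobox(p)); cov(('top',))"
```

```text
t: 17.22
eef_pos: [0.4741, -0.2575, 0.2184]
tool_rot: [0.001, 0.117, 0.993, -0.001]
contact_force: [-7.8, 1.3, 21.6]
gripper_width: -0.001
grasp_force: 10.8
[ 4.57016758e-02 -9.82816152e-05  2.18396282e-01]
top 1399 997 n [-0.004  0.002  1.   ] tilt 0.004 x mm [-53.2  64.1] y [-45.1  42.5] z top at ends [44.9 45.4] handle top z 81.6
```

Flat (tilt 0.004); lift off and check.

```bash
python3 -m pendant '[[0,0,0,-0.01,0],[0,0,0,-0.03,0],[0,0,0,-0.04,0],[0,0,0,-0.04,0],[0,0,0,0,0],[0,0,0,0,0]]'
python3 -c "
from h import *
see('8.png')"
```

```text
t: 17.82
eef_pos: [0.4743, -0.2579, 0.3391]
tool_rot: [0.003, 0.117, 0.993, -0.002]
contact_force: [0.2, 1.0, -0.3]
gripper_width: -0.0
grasp_force: 0.0
TCP [ 0.4743 -0.2579  0.3391] ydir 76.55 tool delta mm [-27.2  -5.5  99.3] yaw -0.05 t 17.82 F [ 0.2  1.  -0.3]
TCP box [4.540e+01 3.000e-01 3.391e+02]
wrist none
top 1997 1523 n [0.002 0.001 1.   ] tilt -0.002 x mm [-50.8  64.2] y [-42.7  43.1] z top at ends [45.3 45.1] handle top z 81.6
wrist cover_rear 0.72 [323. 207.] [77.3 -0.3 85. ]
top lip 0.59 [480. 253.] [-57.2  -4.6  48. ]
top cover_rear 0.97 [466. 314.] [ 74.8 -19.9  85. ]
```

View pics/wrist8.png

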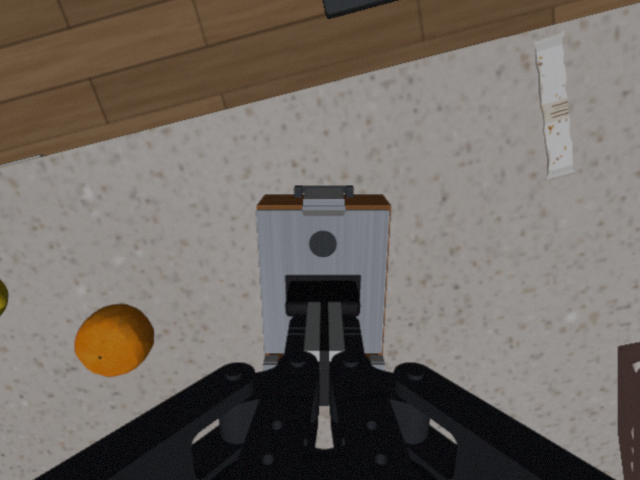

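The cover lies flat. The catch nose (303–345, 200–215) overhangs its rear edge at row 210, and the arm is clear of everything.

```bash
python3 -c "
from station import bot
print(bot.hand_in())"
```

```text
the job is handed in; nothing more can be done
None
```

I closed the box and handed the job in at about 18 s; no verdict came back. My last check showed the cover flat (tilt about 0.002 rad), its lip under the hood, the catch over its rear edge and the gripper clear. I did not re-measure the cup, stray stick and tub, but nothing went near them.

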